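# Drop the two reducing rings into a router table

### The job

Close down the opening in the router table's plate with its two reducing rings, pushing them with the fingertips only: push the large ring over the table top until it drops into its seat round the opening, then push the small ring until it drops into its seat in the large ring, so that both lie flat and flush. Do not lift or carry the rings, and leave the spanner, the brass bar and the push block on the table where they are.

Things in the scene. Friction and masses are not known exactly. Their poses are not given: they have to be found in the camera images.
- opening (a point): centre of the round seat in the router table's plate, level with the table top, 200 mm above the bench; z up, x/y along the table's short (360 mm)/long (560 mm) sides. Seat 100 mm across, 8 mm deep; a ledge below it leaves an 82 mm hole. Grey plate and brown top are level, no step. Fixed, as is the fence: 55 mm high on the top, its faces 132 mm from this point to -x
- large_ring: loose aluminium ring, 98 mm across, 8 mm thick, 85 g; origin at the centre of its underside, z up. A seat in its top, 68 mm across and 5 mm deep, has a ledge below with a 52 mm bore. Fits the plate's seat with 1 mm play all round, tops then level. Pushed over the seat it tips in, front edge down and rear edge up to 15 mm, and lies flat once pushed fully over
- small_ring: loose flat aluminium ring, 66 mm across, 5 mm thick, 30 mm bore, 36 g, on the table top across the opening from the large ring; origin at the centre of its underside, z up. Fits the large ring's seat with 1 mm play all round, tops then level, its underside 3 mm above the large ring's. It would fall through the plate before the large ring is in
- collet_spanner: bystander: flat steel spanner, 115 mm long, 5 mm thick, lying on the router table; origin at mid-length on its underside
- setup_bar: bystander: square brass bar 75 x 12 x 12 mm on the router table; origin at the centre of its underside
- push_block: bystander: wooden push block 62 x 150 mm, 57 mm high with its handle, on the router table; origin at the centre of its underside
Mind the look-alikes: they are no part of the job. Leave any green look-alike of the small_ring alone.

How it is judged (in metres and radians):
On the way, in this order (a step that is already met when the one before it is completed fails the run):
1. the large ring lies flat in the seat of the plate (z of large_ring in the frame of opening below -0.0065 m and horizontal distance between large_ring and opening below 0.003 m and angle between large_ring's own z axis and vertical below 0.025 rad), for 0.2 s.
2. the small ring lies flat in the seat of the large ring, which is still in its own (all of step 1 and z of small_ring in the frame of large_ring below 0.0045 m and horizontal distance between small_ring and large_ring below 0.003 m and angle between small_ring's own z axis and vertical below 0.03 rad), for 0.2 s.
At the end, for the whole second after the job is handed in: Both rings at rest and flush: large ring within 3 mm of the opening's centre, underside over 6.5 mm below the table top, level within 0.025 rad; small ring within 3 mm of the large ring's centre, underside less than 4.5 mm above the large ring's, level within 0.03 rad (all of step 2 and linear speed of each of large_ring, small_ring below 0.02 m/s); the robot touches nothing.
It fails at once if a ring is lifted: the centre of its underside is more than 8 mm above the table top (z of any of large_ring, small_ring in the frame of opening above 0.008 m).
It fails at once if the spanner, the brass bar or the push block is moved by more than 20 mm (distance of any of collet_spanner, setup_bar, push_block from where it was at the start of the episode above 0.02 m).
It also fails if it takes over 54 s, if anything falls off the work surface, if the arm or the gripper's body presses on something with over 40 N, if the wrist force passes 120 N, or if a joint passes its speed limit or range.

### The arm

A 6-joint arm with a two-finger parallel gripper is mounted at the origin on the work surface. World frame = base frame: x ahead of the robot, y to its left, z up, the work surface at z = 0. Lengths are in m, angles in degrees, forces in N, time in s.
With the tool pointing down it reaches from about 0.325 to 0.775 m from the base axis. Payload 5.5 kg.
Tool frame: the origin (TCP) lies at the centre of the arm's flange, where the gripper is bolted on; the fingertips stand 173 mm ahead of it and the grasp point (between the pads) lies 155 mm ahead of it; y points along the fingers, z is the direction in which the jaws open and shut, and the axes are right-handed (so a half turn about y gives the same grasp; the last joint's range is limited). The gripper opens to 85 mm and grips with 20 to 120 N. Pads are 22 mm wide; open, the fingers measure 114 mm over their backs; the gripper's body (76 mm by 85 mm) begins 54 mm behind the grasp point. The pads swing forward as they close: fully open they stand 13 mm farther back than shut.
Start: joints at [69.517, 5.22, 70.514, -0, 104.267, -3.249], TCP at [0.178, 0.573, 0.405] pointing down, gripper open.
Joint ranges: [-164.24, 164.24], [-49.07, 125.15], [9.68, 141.18], [-86.29, 266.29], [3.28, 154.24], [-151.56, 151.56]. Speed limits (degrees/s): [147.25, 147.25, 172.46, 180, 180, 180].

### API

Orientations are given as [roll, pitch, yaw] about the fixed x, y, z axes, in that order (R = Rz(yaw) Ry(pitch) Rx(roll)).
In Python, from cell import * gives the robot as it stands. The module is installed in compiled form; this text tells all that it offers.
- The arm moves only by the tool apply_moves, never from a script. Its argument "moves" is a list that holds one entry, the list of rows, each a list of 4 numbers: the shift along the world's x, y, z in m, then the turn about the world's z in degrees. In form: [[[tx, ty, tz, yaw], ...]]. A call has 1 to 12 rows; each row is the pose to reach, as a shift and turn from the pose commanded when the call began; what a row does not reach only later rows make up. A row lasts 1/12 s, in which the tool goes at most 41.7 mm and 7.16 degrees, less where a joint would pass 70% of its speed; a pose out of reach is approached as far as the arm can. A call with a gripper value outside its range is refused whole. "gripper" is the closure, from -1 (fully open) to 1 (shut), set as the call begins (left out, the last holds). The fingers move at their own pace and stop on an object; the grip force is fixed at half the most. Time passes only in rows, so rows that repeat a pose let the fingers close. It gives the time, the measured TCP pose, the force and the opening at its end, in the units of the state.
- sense(): the state, without advancing time (a new reading comes with each control period).
- get_image(name): name is "scene" or "top" or "wrist"; returns a dict with "pixels" (384x512x3 uint8, blue, green, red), "z_map" (384x512 float32, m along the optical axis (not along the pixel's ray), 0 where there is no reading), "fx", "fy", "cx", "cy" (pixels), "k1" (the pictures are not rectified: a ray, as slopes to the right and down, at radius r is drawn at 1 + k1 r^2 times it, then the intrinsics apply), "position" and "orientation" of the camera in the world; the wrist camera has in their place "hand_eye" (4x4, takes a point from camera to tool coordinates, whose origin is the TCP and whose axes are the tool frame's). Camera axes: x right, y up, looking along -z (the intrinsics and any distortion apply to the point x, -y, -z); pixel columns grow to the right and rows downward; lengths in m; the calibration is good to about 2 mm. A picture is of the moment at which its call begins: read the wrist's pose just before it.
- job_done(): hands the job in, once; it reports no verdict.
Trained networks look in a picture, given as the dict that the camera call returned (one of the last four; its "shot" number tells which), for a name from the list of things; names that differ only in an ending like _2 or _b are one class to them, and where a whole thing is asked for, a point or a joint stands for the part that bears it (a point fixed in the world has none). Each returns a list of dicts, best first, with "score" (0 to 1); they miss things now and then, are a little off and sometimes report something else, mostly with a low value. They report only what shows in the picture. A call takes as long as a camera call. They do not tell look-alikes from the thing itself.
- boxes_of(picture, target): "bbox" ([centre column, centre row, width, height] as shares, 0 to 1, of the picture: columns of its width, rows of its height, round what is visible of it).
- silhouettes(picture, target): "region" (384x512 bool, what is visible of it) and "bbox" ([centre column, centre row, width, height] as shares, 0 to 1, of the picture: columns of its width, rows of its height, round what is visible of it).
The state is a dict: "time": time; "joint_positions": joint angles; "joint_vel": joint speeds; "tau": joint torques, N m; "tcp_pos": TCP position; "orientation": TCP orientation; "contact_force": force on the tool from outside, world axes, zero at the start; "ft_torque": the same for the moment, N m; "gripper_width": finger opening in m.
Only numpy, scipy, OpenCV 4.12 (cv2) and the standard library are available. Lean on these libraries where they do the work, as an engineer would, in place of code of your own. Each camera call takes 0.05 s, during which the arm holds its last target.

## Working session

There is one attempt and no reset: what is moved stays moved. The work goes in short steps, Python scripts to look and compute and a tool call to move; the robot and the scene stay as the last step left them, time stands still between calls to the robot, and variables do not carry over. Pictures are saved under pics/ and viewed, and the job is handed in when it is done.

Besides the shell and the picture viewer there is one more tool, called as name([rows], argument=value, ...), one row to a line, values as JSON. apply_moves: Moves the arm, as the interface text tells. Its arguments: {"type":"object","properties":{"moves":{"type":"array"},"gripper":{"type":"number"}},"required":["moves"]}

```bash
mkdir -p pics; cat > h.py <<'E'
from cell import *
import numpy as np, cv2
from scipy.spatial.transform import Rotation as R
def rot(o): return R.from_euler('xyz',o,degrees=True).as_matrix()
def campose(p,st=None):
    if 'hand_eye' in p:
        T=np.eye(4);T[:3,:3]=rot(st['orientation']);T[:3,3]=st['tcp_pos'];return T@np.array(p['hand_eye'])
    T=np.eye(4);o=np.array(p['orientation'])
    T[:3,:3]=o if o.shape==(3,3) else rot(o);T[:3,3]=p['position'];return T
def und(p,uv):
    K=np.array([[p['fx'],0,p['cx']],[0,p['fy'],p['cy']],[0,0,1]],float)
    return cv2.undistortPoints(np.array(uv,float).reshape(-1,1,2),K,np.array([p['k1'],0,0,0.])).reshape(-1,2)
def onplane(p,uv,z,st=None):
    T=campose(p,st);s=und(p,uv);d=np.c_[s[:,0],-s[:,1],-np.ones(len(s))]@T[:3,:3].T
    t=(z-T[2,3])/d[:,2];return T[:3,3]+d*t[:,None]
def bydepth(p,uv,st=None):
    uv=np.array(uv,float).reshape(-1,2);T=campose(p,st);s=und(p,uv)
    z=np.array([p['z_map'][int(round(v)),int(round(u))] for u,v in uv])
    return (np.c_[s[:,0],-s[:,1],-np.ones(len(s))]*z[:,None])@T[:3,:3].T+T[:3,3]
E
python3 - <<'E'
from h import *
print(sense())
for n in('scene','top','wrist'):
    st=sense();p=get_image(n);cv2.imwrite(f'pics/{n}0.png',p['pixels'])
    print(n,{k:v for k,v in p.items() if k not in('pixels','z_map')})
    for t in('large_ring','small_ring','collet_spanner','setup_bar','push_block'):
        for b in silhouettes(p,t)[:4]:
            m=b['region'];vs,us=np.nonzero(m)
            if len(us)==0: continue
            c=(us.min()+us.max())/2,(vs.min()+vs.max())/2
            print(t,round(b['score'],2),np.round(c,1),len(us),np.round(onplane(p,[c],0.207,st),4))
E
```

```text
{'time': 0.0, 'joint_positions': array([ 6.95159829e+01,  5.26403147e+00,  7.05822230e+01, -1.08424723e-03,
        1.04267390e+02, -3.24895289e+00]), 'joint_vel': array([ 0.00816152, -0.02108877, -0.02381094,  0.02339765, -0.08340185,
        0.07718754]), 'tau': array([ 2.99744661e-04, -4.58736384e+01, -4.18022490e+01, -2.77190657e-04,
        1.17347692e-02, -2.53392579e-05]), 'tcp_pos': array([0.17780282, 0.573109  , 0.4035375 ]), 'orientation': array([-9.01135214e+01,  5.39110215e-03, -1.72353357e+01]), 'contact_force': array([ 0.07640849, -0.3879222 ,  0.44387809]), 'ft_torque': array([-0.0474997 , -0.01465126, -0.0247274 ]), 'gripper_width': 0.08559425493897205}
scene {'fx': 419.5714176123293, 'fy': 419.5714176123293, 'cx': 252.10535391861654, 'cy': 188.6108273363059, 'k1': -0.1231150973544375, 'position': array([ 1.27410835, -0.4249393 ,  0.63893424]), 'orientation': array([56.23614523, -0.22021545, 56.41918485]), 'shot': 1}
large_ring 0.79 [299.5 125. ] 453 [[0.5695 0.1821 0.207 ]]
small_ring 0.82 [119. 280.] 524 [[ 0.8273 -0.3524  0.207 ]]
small_ring 0.81 [263.  304.5] 637 
[... 887 characters left out ...]
.7124 0.2179 0.207 ]]
setup_bar 0.51 [232. 157.] 210 [[0.7197 0.0199 0.207 ]]
push_block 0.81 [301.5 156.5] 1746 [[ 0.7188 -0.1401  0.207 ]]
push_block 0.61 [147. 161.] 310 [[0.7136 0.2156 0.207 ]]
wrist {'fx': 279.47617435095617, 'fy': 279.47617435095617, 'cx': 252.7802753544143, 'cy': 192.28243066208543, 'k1': -0.07018466189637224, 'hand_eye': array([[-9.08087429e-04, -9.61808972e-01, -2.73720071e-01,
        -6.97445795e-02],
       [-4.74604975e-04,  2.73720567e-01, -9.61809142e-01,
         3.05535071e-02],
       [ 9.99999475e-01, -7.43497884e-04, -7.05041529e-04,
        -3.39862997e-04],
       [ 0.00000000e+00,  0.00000000e+00,  0.00000000e+00,
         1.00000000e+00]]), 'shot': 3}
```

View pics/top0.png

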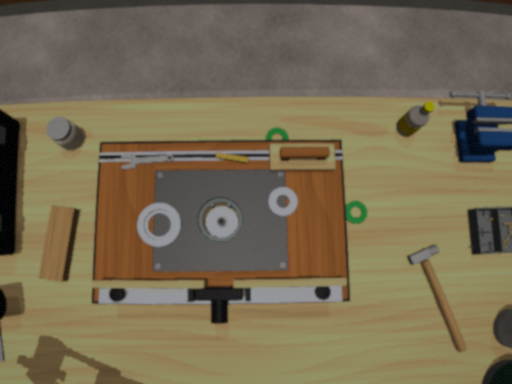

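View pics/scene0.png

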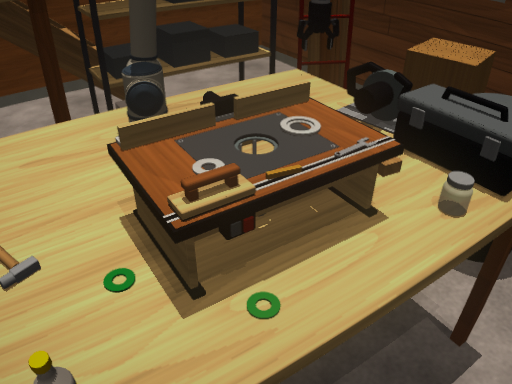

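The top view shows the large ring at about (159,224), the opening at (221,220) and the light small ring at (283,201). The two green rings at (277,134) and (356,211) lie on the bench, so they're the look-alikes. The spanner, bar and push block lie along the top edge.

```bash
python3 - <<'E'
from h import *
p=get_image('top');im=p['pixels']
c=im[125:310,85:360];cv2.imwrite('pics/topcrop.png',cv2.resize(c,None,fx=2.9,fy=2.9,interpolation=cv2.INTER_CUBIC))
for n in('large_ring','small_ring','setup_bar','collet_spanner','push_block'):
    for s in silhouettes(p,n)[:1]:
        cs,_=cv2.findContours(s['region'].astype(np.uint8),cv2.RETR_EXTERNAL,cv2.CHAIN_APPROX_NONE)
        k=max(cs,key=len).reshape(-1,2)
        w=onplane(p,k,0.206)[:,:2].astype(np.float32)
        print(n,s['score'],cv2.minEnclosingCircle(w),cv2.minAreaRect(w), w.min(0),w.max(0))
# heightmap: hole by depth
vs,us=np.mgrid[180:260,180:262];uv=np.c_[us.ravel(),vs.ravel()]
P=bydepth(p,uv);print('table z',np.median(P[:,2]))
m=(P[:,2]<0.18);print('hole',m.sum(),np.c_[P[m].min(0),P[m].max(0)])
for z in (.197,):
    m=(P[:,2]<z);q=onplane(p,uv[m],0.2);print(q.min(0),q.max(0))
E
```

```text
small_ring 0.91 ((0.5890697240829468, -0.25775814056396484), 0.02579198218882084) ((0.5891069769859314, -0.2582976818084717), (0.04867826774716377, 0.04798974469304085), 88.73452758789062) [ 0.564967  -0.2827053] [ 0.6132048  -0.23403616]
setup_bar 0.77 ((0.7212114334106445, 0.01999349147081375), 0.03844818100333214) ((0.7207691073417664, 0.02008836343884468), (0.0764058530330658, 0.018635103479027748), 77.89845275878906) [ 0.7052736  -0.01681936] [0.73248094 0.05664838]
collet_spanner 0.82 ((0.7156643271446228, 0.2192414402961731), 0.05958930775523186) ((0.7190777659416199, 0.21924248337745667), (0.03442782908678055, 0.11808767169713974), 7.094231128692627) [0.6958329  0.16027008] [0.73148775 0.2776249 ]
push_block 0.64 ((0.7201243042945862, -0.14088959991931915), 0.0792265459895134) ((0.7193382978439331, -0.14066709578037262), (0.150958850979805, 0.06458447873592377), 89.39287567138672) [ 0.68714935 -0.21612729] [ 0.75234944 -0.06522825]
table z 0.19959250851953342
hole 991 [[ 0.54175467  0.64977717]
 [ 0.01120636  0.11053028]
 [-0.00508722  0.1745369 ]]
[ 0.48913814 -0.04279152  0.2       ] [0.66849286 0.13914735 0.2       ]
```

View pics/topcrop.png

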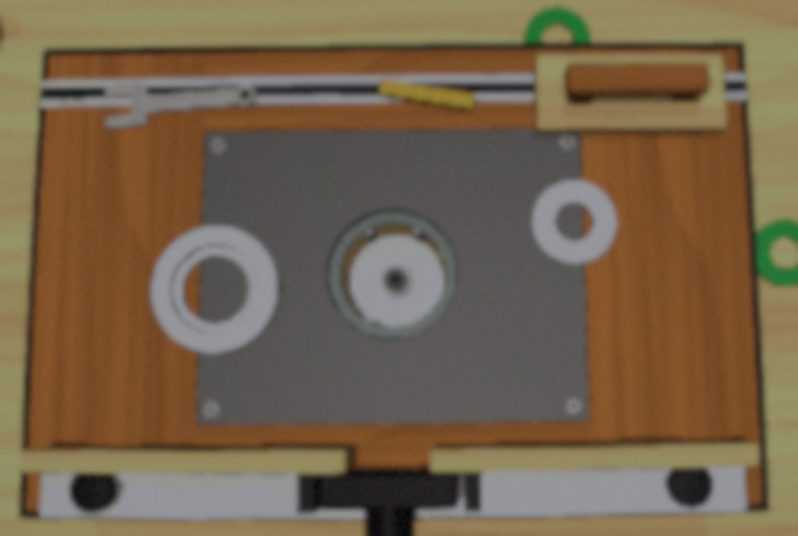

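```bash
python3 - <<'E'
from h import *
p=get_image('top')
f=lambda x,y:(85+(x+.5)/2.9-.5,125+(y+.5)/2.9-.5)
for n,c,z in(('open',f(392,272),.2),('openL',f(329,272),.2),('openR',f(455,272),.2),('large',f(214,289),.208),('small',f(574,222),.205),('tl',f(46,50),.2),('tr',f(743,45),.2),('plTL',f(206,131),.2),('plTR',f(580,131),.2),('plBL',f(198,422),.2),('plBR',f(590,420),.2)):
    print(n,np.round(c,1),np.round(onplane(p,[c],z),4))
E
```

```text
open [219.8 218.5] [[0.5794 0.0486 0.2   ]]
openL [198.1 218.5] [[0.5801 0.0974 0.2   ]]
openR [241.6 218.5] [[ 5.787e-01 -1.000e-04  2.000e-01]]
large [158.5 224.3] [[0.5672 0.185  0.208 ]]
small [282.6 201.2] [[ 0.6155 -0.0931  0.205 ]]
tl [100.5 141.9] [[0.7645 0.3311 0.2   ]]
tr [340.9 140.2] [[ 0.7598 -0.2367  0.2   ]]
plTL [155.7 169.8] [[0.694  0.1964 0.2   ]]
plTR [284.7 169.8] [[ 0.6894 -0.1008  0.2   ]]
plBL [152.9 270.2] [[0.4665 0.1973 0.2   ]]
plBR [288.1 269.5] [[ 0.4636 -0.101   0.2   ]]
```

apply_moves([
  [[0, 0, 0.03, 0], [0.01, -0.01, 0.07, -6], [0.04, -0.04, 0.075, -12], [0.07, -0.07, 0.075, -18], [0.1, -0.1, 0.075, -24], [0.13, -0.125, 0.075, -30], [0.16, -0.15, 0.075, -36], [0.19, -0.18, 0.075, -42], [0.22, -0.21, 0.075, -48], [0.25, -0.24, 0.075, -54], [0.28, -0.265, 0.075, -60], [0.31, -0.29, 0.075, -66]],
])

```text
time: 2.25
tcp_pos: [0.4889, 0.2811, 0.4801]
orientation: [-90.0, 0.0, -83.6]
contact_force: [0.8, 0.4, -0.2]
gripper_width: 0.0854
```

apply_moves([
  [[0.03, -0.02, 0, -1.8], [0.06, -0.05, 0, -1.8], [0.08, -0.083, 0, -1.8], [0.08, -0.083, 0, -1.8], [0.08, -0.083, 0, -1.8], [0.08, -0.083, 0, -1.8]],
], gripper=0.0)

```text
time: 2.75
tcp_pos: [0.5678, 0.2, 0.4797]
orientation: [-90.0, 0.0, -85.1]
contact_force: [0.4, 0.6, 0.3]
gripper_width: 0.0426
```

```bash
python3 - <<'E'
from h import *
st=sense();p=get_image('wrist');print(st['tcp_pos'],st['orientation'],st['gripper_width'],st['time'],st['contact_force'])
np.savez('w1.npz',z=p['z_map'])
cv2.imwrite('pics/w1.png',cv2.resize(p['pixels'],None,fx=1.55,fy=1.55))
for n in('large_ring','small_ring'):
    for s in silhouettes(p,n)[:3]:
        cs,_=cv2.findContours(s['region'].astype(np.uint8),cv2.RETR_EXTERNAL,cv2.CHAIN_APPROX_NONE)
        k=max(cs,key=len).reshape(-1,2)
        w=onplane(p,k,0.206,st)[:,:2].astype(np.float32)
        print(n,s['score'],s['bbox'],cv2.minEnclosingCircle(w))
E
```

```text
[0.56775099 0.20003104 0.47966209] [-9.00168856e+01  2.65907060e-02 -8.50663522e+01] 0.042642825186391425 2.75 [0.3913933  0.62286342 0.27989636]
large_ring 0.8 [0.4962, 0.5415, 0.2088, 0.268] ((0.5671471357345581, 0.1826394945383072), 0.051100555807352066)
```

View pics/w1.png

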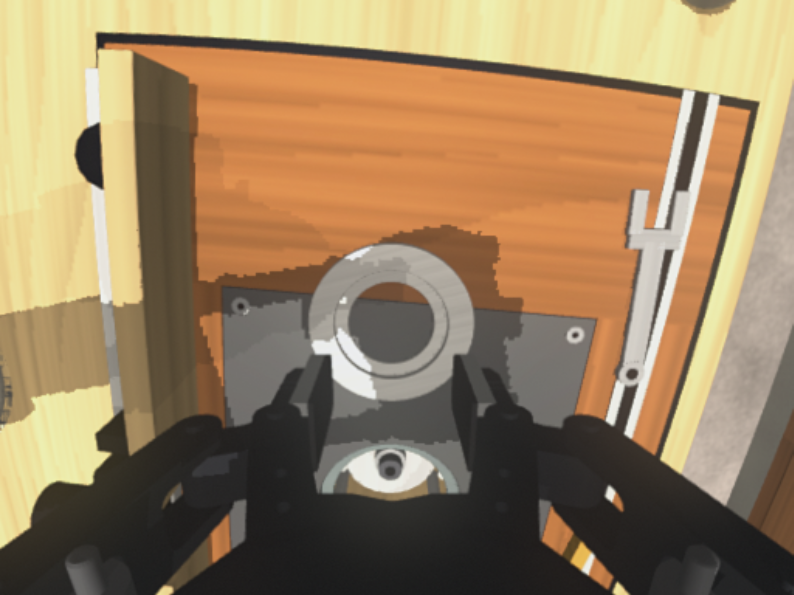

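apply_moves([
  [[0.003, -0.04, 0, 0], [0.006, -0.08, 0, 0], [0.01, -0.12, 0, 0], [0.01, -0.14, 0, 0], [0.01, -0.14, 0, 0], [0.01, -0.14, 0, 0]],
])

```text
time: 3.4
tcp_pos: [0.5774, 0.0602, 0.4802]
orientation: [-90.0, 0.0, -85.1]
contact_force: [0.4, 0.5, -0.1]
gripper_width: 0.0424
```

```bash
python3 - <<'E'
from h import *
st=sense();p=get_image('wrist');print(st['tcp_pos'],st['orientation'],st['time'])
import pickle;pickle.dump((st,p),open('w2.pkl','wb'))
cv2.imwrite('pics/w2.png',cv2.resize(p['pixels'],None,fx=1.55,fy=1.55))
for n in('large_ring','small_ring'):
    for s in silhouettes(p,n)[:3]:
        cs,_=cv2.findContours(s['region'].astype(np.uint8),cv2.RETR_EXTERNAL,cv2.CHAIN_APPROX_NONE)
        k=max(cs,key=len).reshape(-1,2)
        w=onplane(p,k,0.208,st)[:,:2].astype(np.float32)
        print(n,s['score'],s['bbox'],cv2.minEnclosingCircle(w))
E
```

```text
[0.57735442 0.0602327  0.48016231] [-8.99551596e+01  2.68214860e-02 -8.50586694e+01] 3.4
large_ring 0.95 [0.4991, 0.1365, 0.233, 0.2656] ((0.5679365396499634, 0.18352143466472626), 0.049195218831300735)
small_ring 0.57 [0.5408, 0.8184, 0.0992, 0.0497] ((0.6115866899490356, -0.07251138240098953), 0.027186112478375435)
```

View pics/w2.png

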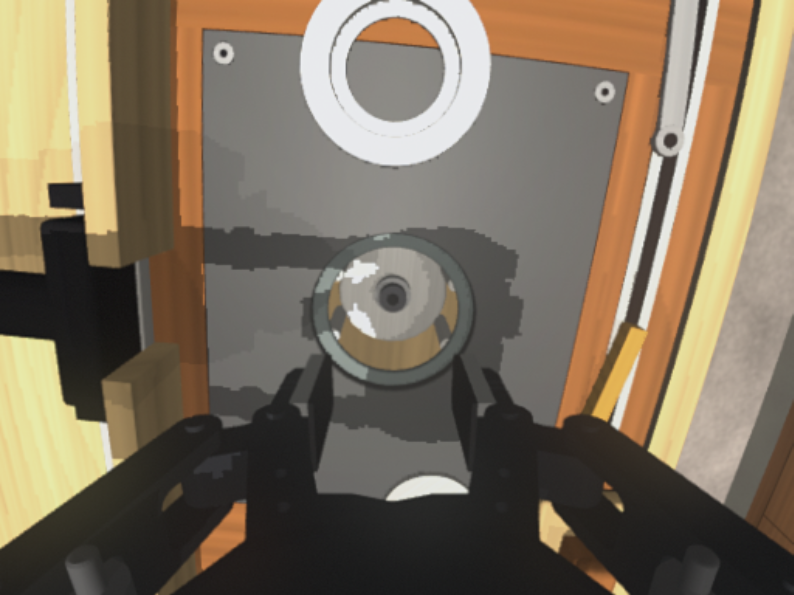

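```bash
cat >> h.py <<'E'
def proj(p,P,st=None):
    T=np.linalg.inv(campose(p,st));q=P@T[:3,:3].T+T[:3,3]
    x=q[:,0]/-q[:,2];y=-q[:,1]/-q[:,2];f=1+p['k1']*(x*x+y*y)
    return np.c_[x*f*p['fx']+p['cx'],y*f*p['fy']+p['cy']]
def fitcircle(p,st,c0,z,r,span=.006,skip=None):
    "best centre where brightness changes (|grad|) across circle r at height z; robust mean"
    g=cv2.GaussianBlur(cv2.cvtColor(p['pixels'],cv2.COLOR_BGR2GRAY),(0,0),.7).astype(np.float32)
    a=np.linspace(0,2*np.pi,180,endpoint=False)
    if skip is not None: a=a[[not skip(t) for t in a]]
    u=np.c_[np.cos(a),np.sin(a)];best=None
    def score(c,rr,d=.0012):
        s=[]
        for k in(-d,d):
            P=np.c_[c+u*(rr+k),np.full(len(a),z)];uv=proj(p,P,st).astype(np.float32)
            s.append(cv2.remap(g,uv[None,:,0],uv[None,:,1],cv2.INTER_LINEAR)[0])
        return np.minimum(np.abs(s[0]-s[1]),40).mean()
    step=.0015;c=np.array(c0,float);rr=r
    for it in range(3):
        n=int(round(span/step)) if it==0 else 3
        cand=[(score(c+[i*step,j*step],q),i,j,q) for i in range(-n,n+1) for j in range(-n,n+1) for q in ([r-.001,r-.0005,r,r+.0005,r+.001] if it else [r])]
        b=max(cand);c=c+[b[1]*step,b[2]*step];rr=b[3];step/=3
    return c,rr,b[0]
E
python3 - <<'E'
from h import *
import pickle
st,p=pickle.load(open('w2.pkl','rb'))
print(fitcircle(p,st,[.579,.0485],.2,.05))
print(fitcircle(p,st,[.5675,.1835],.208,.049))
print(fitcircle(p,st,[.5675,.1835],.208,.034))
t=get_image('top')
print(fitcircle(t,None,[.5675,.1835],.208,.049))
E
```

```text
(array([0.57966667, 0.0505    ]), 0.049, np.float32(21.153809))
(array([0.568     , 0.18283333]), 0.0485, np.float32(30.222221))
(array([0.56933333, 0.18333333]), 0.0335, np.float32(27.676764))
(array([0.56633333, 0.18466667]), 0.048, np.float32(10.998091))
```

apply_moves([
  [[-0.003, 0.04, 0, 0], [-0.006, 0.08, 0, 0], [-0.01, 0.12, 0, 0], [-0.013, 0.16, 0, 0], [-0.016, 0.197, 0, 0], [-0.016, 0.198, -0.03, 0], [-0.016, 0.198, -0.07, 0], [-0.016, 0.198, -0.09, 0], [-0.016, 0.198, -0.098, 0], [-0.016, 0.198, -0.1, 0], [-0.016, 0.198, -0.1, 0], [-0.016, 0.198, -0.1, 0]],
])

```text
time: 4.6
tcp_pos: [0.5618, 0.2583, 0.3823]
orientation: [-89.8, 0.1, -85.0]
contact_force: [-0.2, 0.7, 0.3]
gripper_width: 0.0425
```

```bash
python3 - <<'E'
from h import *
st=sense();p=get_image('wrist');print(st['tcp_pos'],st['orientation'],st['time'],st['contact_force'])
cv2.imwrite('pics/w3.png',cv2.resize(p['pixels'],None,fx=1.55,fy=1.55))
s=get_image('scene');cv2.imwrite('pics/s3.png',cv2.resize(s['pixels'][60:260,130:430],None,fx=2.6,fy=2.6,interpolation=cv2.INTER_CUBIC))
E
```

```text
[0.56181027 0.25830618 0.38226993] [-8.98016258e+01  6.19726181e-02 -8.50203351e+01] 4.6 [-0.19007187  0.66511862  0.33843283]
```

View pics/w3.png

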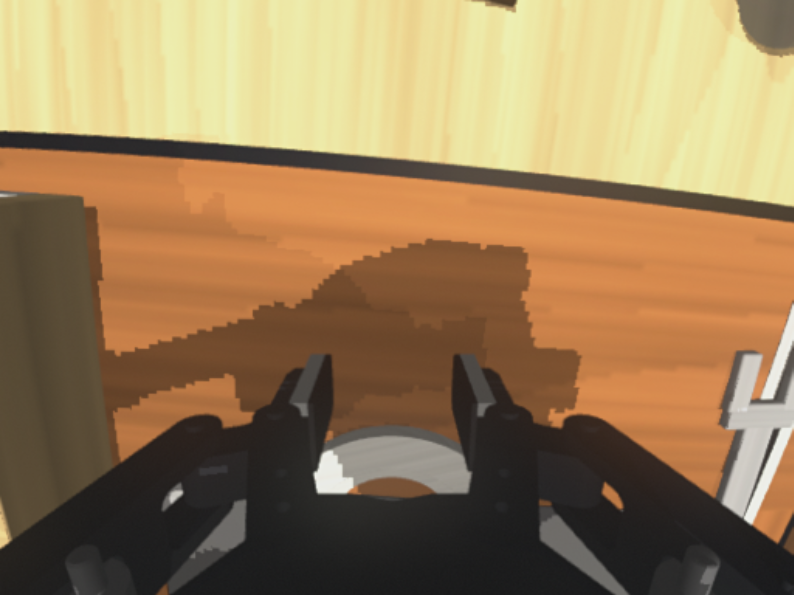

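View pics/s3.png

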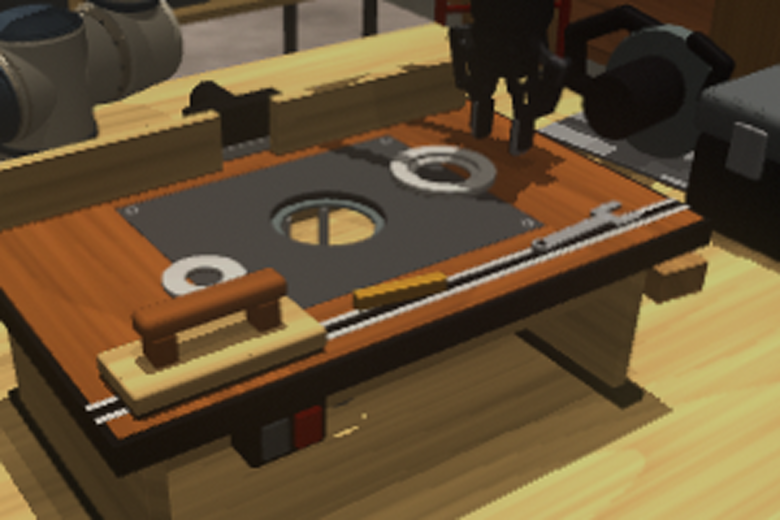

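The fingers straddle the ring's rear with room to spare. I'll lower until they touch.

apply_moves([
  [[0, 0, -0.002, 0], [0, 0, -0.004, 0], [0, 0, -0.006, 0], [0, 0, -0.006, 0], [0, 0, -0.006, 0]],
])

```text
time: 5.12
tcp_pos: [0.5618, 0.258, 0.3733]
orientation: [-90.0, -0.0, -85.0]
contact_force: [-0.5, -0.7, 1.0]
gripper_width: 0.0427
```

apply_moves([
  [[0, 0, -0.001, 0], [0, 0, -0.002, 0], [0, 0, -0.002, 0], [0, 0, -0.002, 0]],
])

```text
time: 5.45
tcp_pos: [0.5618, 0.2581, 0.3716]
orientation: [-90.0, -0.0, -85.0]
contact_force: [-0.4, -1.1, 0.0]
gripper_width: 0.0424
```

apply_moves([
  [[0, 0, -0.001, 0], [0, 0, -0.002, 0], [0, 0, -0.002, 0], [0, 0, -0.002, 0]],
])

```text
time: 5.78
tcp_pos: [0.5615, 0.258, 0.3716]
orientation: [-89.9, 0.0, -85.0]
contact_force: [-1.8, -1.1, 6.5]
gripper_width: 0.0429
```

apply_moves([
  [[0, 0, 0.003, 0], [0, 0, 0.0045, 0], [0.0009, -0.01, 0.0045, 0], [0.0016, -0.018, 0.0045, 0], [0.0023, -0.026, 0.0045, 0], [0.003, -0.034, 0.0045, 0], [0.0037, -0.042, 0.0045, 0], [0.0044, -0.05, 0.0045, 0], [0.0051, -0.058, 0.0045, 0], [0.0058, -0.066, 0.0045, 0], [0.0065, -0.074, 0.0045, 0], [0.007, -0.08, 0.0045, 0]],
])

```text
time: 6.78
tcp_pos: [0.5689, 0.177, 0.3742]
orientation: [-90.0, -0.0, -85.1]
contact_force: [0.2, 0.1, -0.3]
gripper_width: 0.0425
```

```bash
python3 - <<'E'
from h import *
st=sense();p=get_image('wrist');print(st['tcp_pos'],st['orientation'],st['time'],st['contact_force'])
cv2.imwrite('pics/w4.png',cv2.resize(p['pixels'],None,fx=1.55,fy=1.55))
s=get_image('scene');cv2.imwrite('pics/s4.png',cv2.resize(s['pixels'][60:260,130:430],None,fx=2.6,fy=2.6,interpolation=cv2.INTER_CUBIC))
t=get_image('top');cv2.imwrite('pics/t4.png',cv2.resize(t['pixels'][125:310,85:360],None,fx=2.9,fy=2.9,interpolation=cv2.INTER_CUBIC))
c0=[.573,.123]
print(fitcircle(s,None,c0,.208,.049,.012),fitcircle(s,None,[.5797,.05],.2,.05))
E
```

```text
[0.56887164 0.17702902 0.37418385] [-8.99995765e+01 -9.85299805e-03 -8.50613194e+01] 6.7833 [ 0.2489507   0.08451364 -0.33459355]
(array([0.57316667, 0.12216667]), 0.049, np.float32(20.301502)) (array([0.57803333, 0.0485    ]), 0.05, np.float32(13.109321))
```

View pics/s4.png

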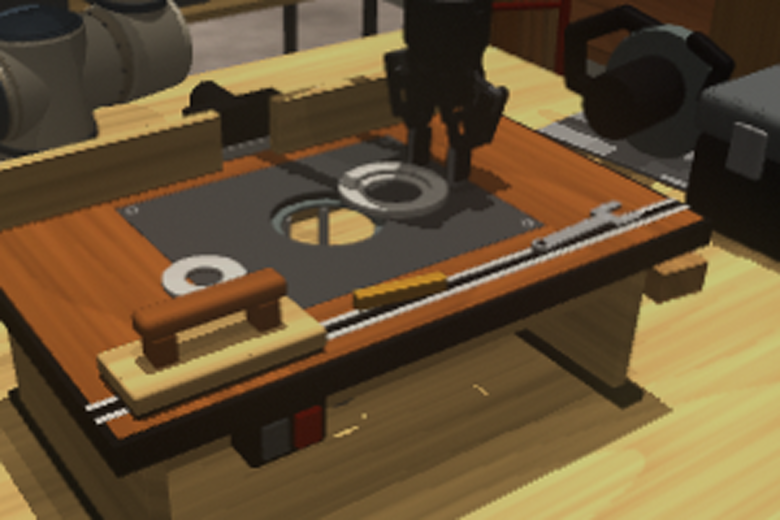

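View pics/t4.png

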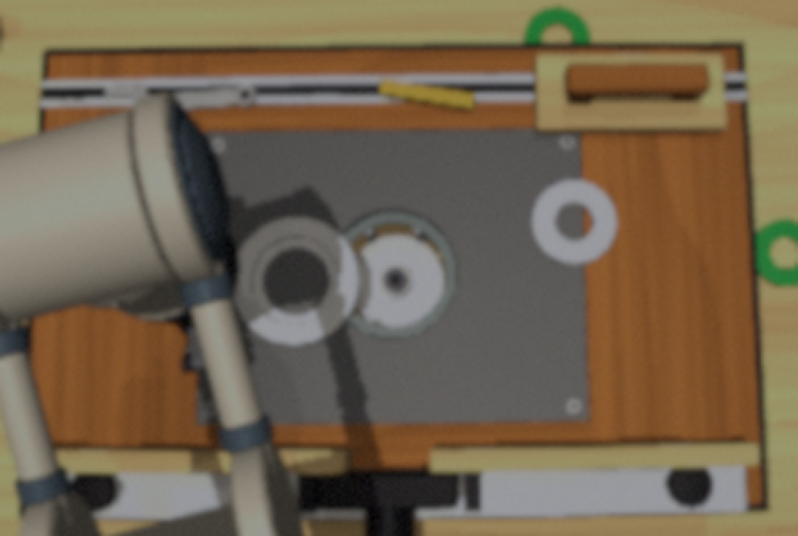

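View pics/w4.png

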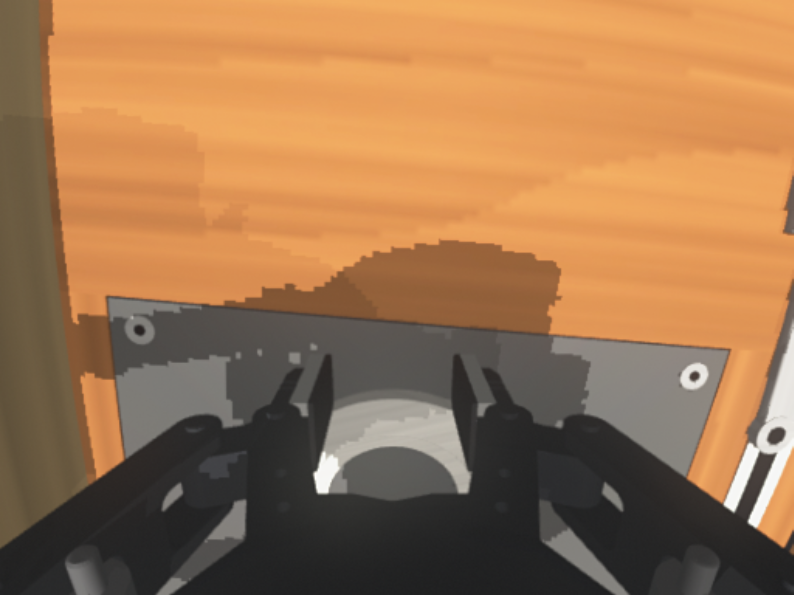

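apply_moves([
  [[0.0005, -0.006, 0, 0], [0.001, -0.012, 0, 0], [0.0015, -0.018, 0, 0], [0.002, -0.024, 0, 0], [0.0025, -0.03, 0, 0], [0.003, -0.035, 0, 0], [0.0034, -0.04, 0, 0], [0.0038, -0.045, 0, 0], [0.0042, -0.05, 0, 0], [0.0046, -0.055, 0, 0], [0.005, -0.06, 0, 0], [0.005, -0.06, 0, 0]],
])

```text
time: 7.93
tcp_pos: [0.5739, 0.1171, 0.3742]
orientation: [-90.0, -0.0, -85.1]
contact_force: [0.1, -0.2, 0.1]
gripper_width: 0.0428
```

```bash
python3 - <<'E'
from h import *
st=sense();print(st['tcp_pos'],st['orientation'],st['time'],st['contact_force'])
s=get_image('scene');cv2.imwrite('pics/s5.png',cv2.resize(s['pixels'][90:230,180:380],None,fx=4,fy=4,interpolation=cv2.INTER_CUBIC))
t=get_image('top');cv2.imwrite('pics/t5.png',cv2.resize(t['pixels'][170:270,140:300],None,fx=5,fy=5,interpolation=cv2.INTER_CUBIC))
E
```

```text
[0.57387068 0.11711025 0.37420542] [-8.99983002e+01 -2.97466050e-02 -8.50875542e+01] 7.9333 [ 0.0975741  -0.19619013  0.14056765]
```

View pics/s5.png

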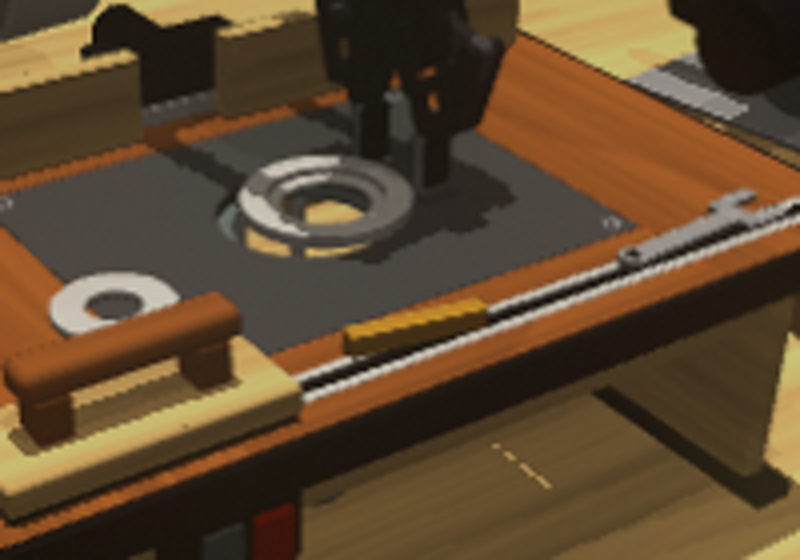

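View pics/t5.png

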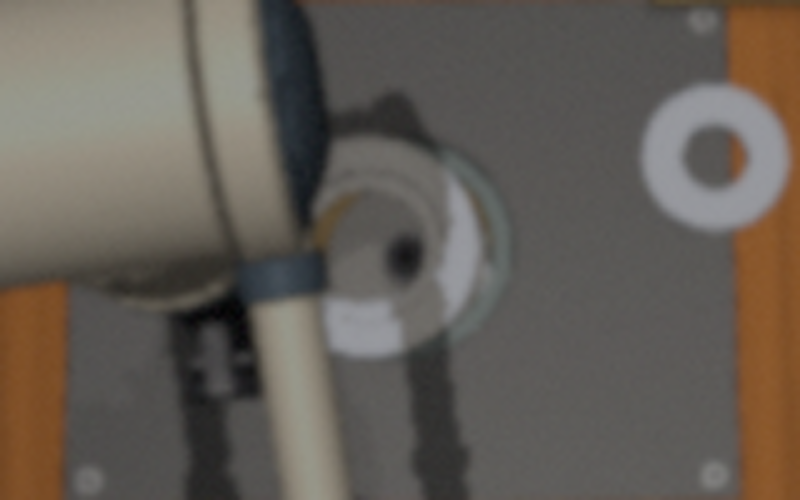

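apply_moves([
  [[0.0003, -0.003, 0, 0], [0.0005, -0.006, 0, 0], [0.0008, -0.009, 0, 0], [0.001, -0.011, 0, 0], [0.0011, -0.012, 0, 0], [0.0011, -0.012, 0, 0], [0.0011, -0.012, 0, 0]],
])

```text
time: 8.62
tcp_pos: [0.5745, 0.1077, 0.3748]
orientation: [-90.0, 0.3, -84.9]
contact_force: [-1.5, 8.8, 1.6]
gripper_width: 0.0425
```

```bash
python3 - <<'E'
from h import *
st=sense();print(st['tcp_pos'],st['orientation'],st['time'],st['contact_force'])
s=get_image('scene');cv2.imwrite('pics/s6.png',cv2.resize(s['pixels'][90:230,180:380],None,fx=4,fy=4,interpolation=cv2.INTER_CUBIC))
E
```

```text
[0.57451958 0.107719   0.37484977] [-89.96535078   0.25111155 -84.88251611] 8.6167 [-1.45260364  8.80268142  1.55949606]
```

View pics/s6.png

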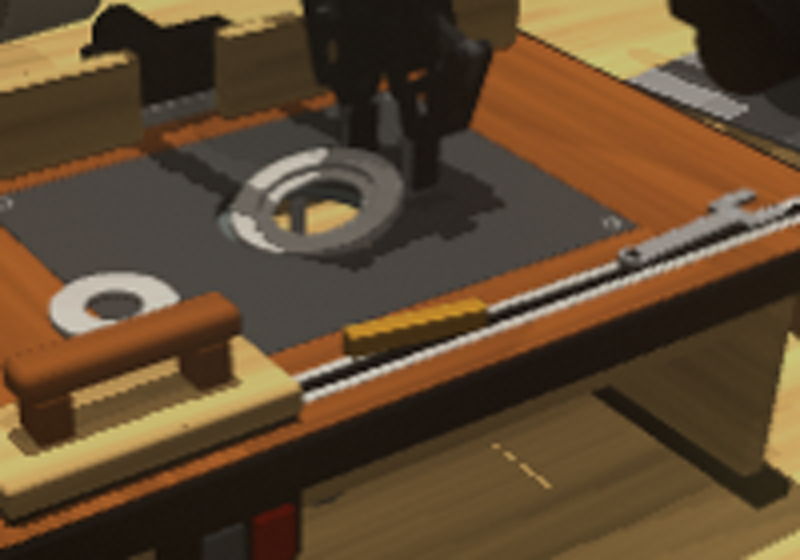

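apply_moves([
  [[-0.0002, 0.003, 0, 0], [-0.0004, 0.006, 0, 0], [-0.0005, 0.006, 0, 0], [-0.0005, 0.006, 0, 0]],
])

```text
time: 9.0
tcp_pos: [0.5744, 0.1119, 0.374]
orientation: [-90.0, -0.0, -85.0]
contact_force: [0.5, -1.4, 0.4]
gripper_width: 0.0427
```

```bash
python3 - <<'E'
from h import *
st=sense();print(st['tcp_pos'],st['orientation'],st['time'],st['contact_force'])
s=get_image('scene');cv2.imwrite('pics/s7.png',cv2.resize(s['pixels'][100:200,200:360],None,fx=5,fy=5,interpolation=cv2.INTER_CUBIC))
t=get_image('top');cv2.imwrite('pics/t7.png',cv2.resize(t['pixels'][170:270,140:300],None,fx=5,fy=5,interpolation=cv2.INTER_CUBIC))
for p in(s,t):
  P=bydepth(p,[(u,v) for v in range(384) for u in range(512)])
  m=(np.hypot(P[:,0]-.579,P[:,1]-.05)<.049)&(P[:,2]>.195)&(P[:,2]<.235)
  A=np.c_[P[m,:2]-[.579,.05],np.ones(m.sum())];k=P[m,2]
  for _ in range(5):
    c=np.linalg.lstsq(A,k,rcond=None)[0];r=np.abs(A@c-k);A=A[r<.004];k=k[r<.004]
  print(c,len(k))
E
```

```text
[0.57442499 0.11192096 0.37399285] [-9.00125532e+01 -3.46748357e-02 -8.50418057e+01] 9.0 [ 0.45494404 -1.36835155  0.4426319 ]
[0.00911228 0.1856356  0.20407335] 530
[0.00396928 0.16481701 0.20344189] 581
```

View pics/s7.png

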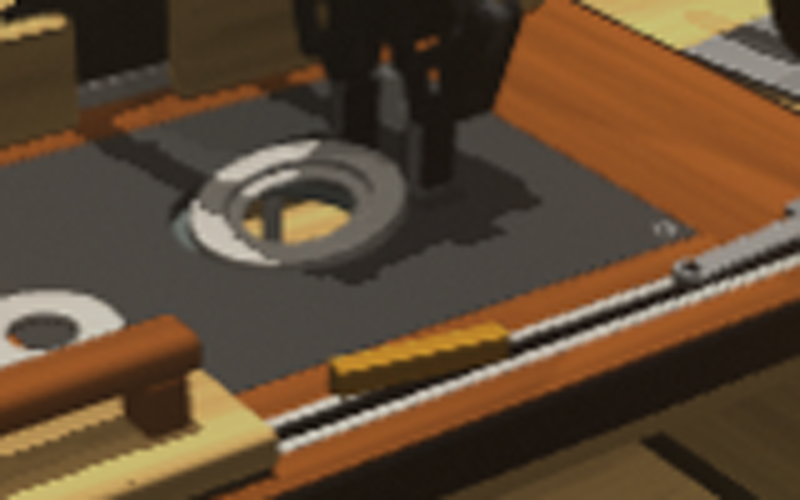

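View pics/t7.png

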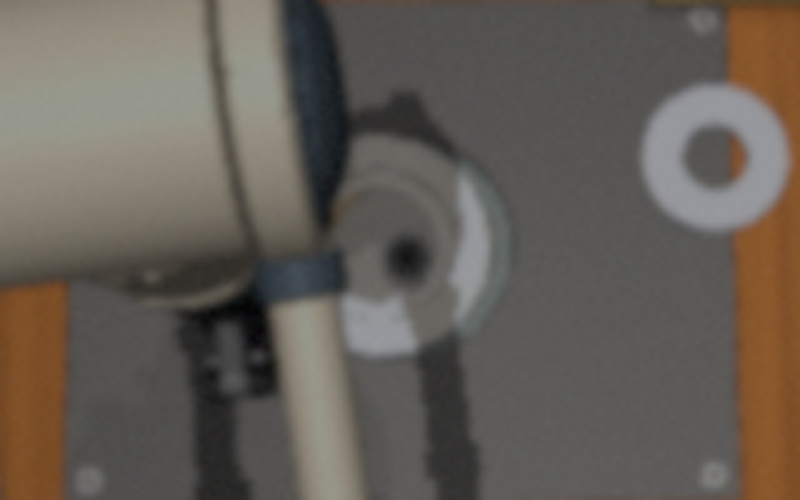

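```bash
cat >> h.py <<'E'
def fit3d(ps,c0,r,tilt0,arcs=None):
    """fit circle of radius r (top edge) centre xyz + slopes(ax,ay) z=..+ax*dx+ay*dy over several pictures (p,st,angles)"""
    from scipy.optimize import differential_evolution
    gs=[cv2.GaussianBlur(cv2.cvtColor(p['pixels'],cv2.COLOR_BGR2GRAY),(0,0),.8).astype(np.float32) for p,_,_ in ps]
    def f(x):
        c=np.array(x[:3]);n=np.array([-x[3],-x[4],1]);n/=np.linalg.norm(n)
        e1=np.cross([0,1,0],n);e1/=np.linalg.norm(e1);e2=np.cross(n,e1);tot=0
        for (p,st,a),g in zip(ps,gs):
            for rr in r:
                s=[]
                for d in(-.0012,.0012):
                    P=c+np.outer(np.cos(a),e1)*(rr+d)+np.outer(np.sin(a),e2)*(rr+d)
                    uv=proj(p,P,st).astype(np.float32)
                    s.append(cv2.remap(g,uv[None,:,0],uv[None,:,1],cv2.INTER_LINEAR)[0])
                tot+=np.minimum(np.abs(s[0]-s[1]),30).mean()
        return -tot
    b=[(c0[0]-.012,c0[0]+.012),(c0[1]-.015,c0[1]+.015),(c0[2]-.008,c0[2]+.008),(tilt0[0]-.1,tilt0[0]+.1),(tilt0[1]-.1,tilt0[1]+.1)]
    q=differential_evolution(f,b,seed=1,maxiter=80,popsize=14,tol=1e-6);return q.x,q.fun
E
python3 - <<'E'
from h import *
s=get_image('scene');a=np.linspace(0,2*np.pi,120,endpoint=False)
t=get_image('top')
print(fit3d([(s,None,a)],[.579,.055,.205],[.049],[0,.175]))
print(fit3d([(s,None,a)],[.579,.055,.205],[.049,.034],[0,.175]))
print(fitcircle(s,None,[.579,.05],.2,.05,skip=lambda t:np.sin(t)>-.85))
E
```

```text
(array([0.58141249, 0.05497344, 0.20779853, 0.00259564, 0.20581942]), np.float64(-21.409595489501953))
(array([0.58702625, 0.05082369, 0.21150045, 0.00960214, 0.21704965]), np.float32(-33.641136))
(array([0.583     , 0.05566667]), 0.049, np.float32(35.825226))
```

apply_moves([
  [[-0.0002, 0.003, 0, 0], [-0.0002, 0.003, 0.006, 0], [-0.0002, 0.003, 0.008, 0], [0, 0, 0.008, 0], [0.0002, -0.003, 0.008, 0], [0.0003, -0.004, 0.008, 0], [0.0003, -0.005, 0.0065, 0], [0.0004, -0.006, 0.005, 0], [0.0005, -0.007, 0.0035, 0], [0.0006, -0.008, 0.002, 0], [0.0006, -0.008, 0.0, 0], [0.0006, -0.008, -0.001, 0]],
])

```text
time: 10.2
tcp_pos: [0.575, 0.1038, 0.3725]
orientation: [-90.1, -0.0, -85.1]
contact_force: [-0.2, -0.8, 0.6]
gripper_width: 0.0431
```

```bash
python3 - <<'E'
from h import *
st=sense();print(st['tcp_pos'],st['orientation'],st['time'],st['contact_force'])
s=get_image('scene');cv2.imwrite('pics/s8.png',cv2.resize(s['pixels'][100:200,200:360],None,fx=5,fy=5,interpolation=cv2.INTER_CUBIC))
a=np.linspace(0,2*np.pi,120,endpoint=False)
print(fit3d([(s,None,a)],[.579,.055,.205],[.049],[0,.1]))
E
```

```text
[0.57498304 0.10377454 0.37251613] [-9.00509135e+01 -2.74592982e-02 -8.50631384e+01] 10.2 [-0.15156943 -0.83807375  0.5816037 ]
(array([0.58789901, 0.04377014, 0.20933461, 0.02488029, 0.07482325]), np.float32(-20.026098))
```

View pics/s8.png

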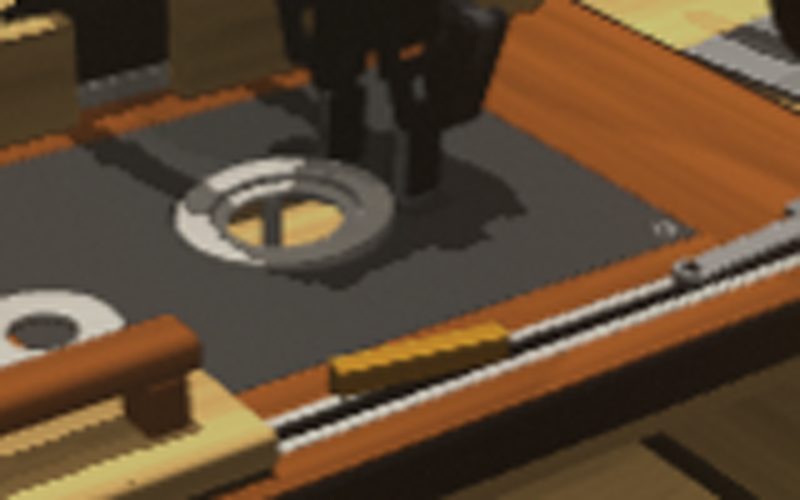

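apply_moves([
  [[-0.0003, 0.004, 0.001, 0], [-0.0006, 0.008, 0.001, 0], [-0.001, 0.016, 0.03, 0], [-0.001, 0.02, 0.065, 0], [-0.001, 0.0, 0.1, 0], [0, -0.03, 0.1, 0], [0, -0.045, 0.1, 0], [0, -0.045, 0.1, 0], [0, -0.045, 0.1, 0]],
])

```text
time: 11.0
tcp_pos: [0.575, 0.0589, 0.4733]
orientation: [-90.0, 0.0, -85.1]
contact_force: [-1.0, 0.7, -0.2]
gripper_width: 0.043
```

```bash
python3 - <<'E'
from h import *
st=sense();p=get_image('wrist');print(st['tcp_pos'],st['orientation'],st['time'],st['contact_force'])
cv2.imwrite('pics/w9.png',cv2.resize(p['pixels'],None,fx=1.55,fy=1.55))
s=get_image('scene');cv2.imwrite('pics/s9.png',cv2.resize(s['pixels'][100:200,200:360],None,fx=5,fy=5,interpolation=cv2.INTER_CUBIC))
a=np.linspace(0,2*np.pi,120,endpoint=False)
print(fit3d([(p,st,a[(np.sin(a)>-.4)])],[.579,.05,.203],[.049,.034],[0,.05]))
P=bydepth(p,[(u,v) for v in range(384) for u in range(512)],st)
d=np.hypot(P[:,0]-.5797,P[:,1]-.05)
t=(d>.054)&(d<.075)&(P[:,2]>.19)&(P[:,2]<.22)&(P[:,1]>.03);print('table',np.median(P[t,2]))
for a0 in range(-40,221,20):
  an=np.degrees(np.arctan2(P[:,1]-.05,P[:,0]-.5797));an=(an+90)%360-90
  m=(d>.037)&(d<.047)&(abs(an-a0)<8)&(P[:,2]>.18)&(P[:,2]<.23)
  print(a0,m.sum(),np.round(np.median(P[m,2]),4) if m.any() else None)
E
```

```text
[0.57498272 0.05887814 0.47328229] [-8.99887511e+01  1.99957869e-02 -8.50982193e+01] 11.0 [-1.01437887  0.69689654 -0.21206405]
(array([0.57898688, 0.05064145, 0.20834499, 0.00478741, 0.12323452]), np.float64(-47.528411865234375))
table 0.20021534348692802
-40 92 0.2027
-20 120 0.204
0 133 0.2051
20 138 0.206
40 149 0.2071
60 155 0.2077
80 154 0.2076
100 157 0.2074
120 156 0.2066
140 155 0.2057
160 144 0.2045
180 135 0.2034
200 123 0.2022
220 122 0.2014
```

View pics/w9.png

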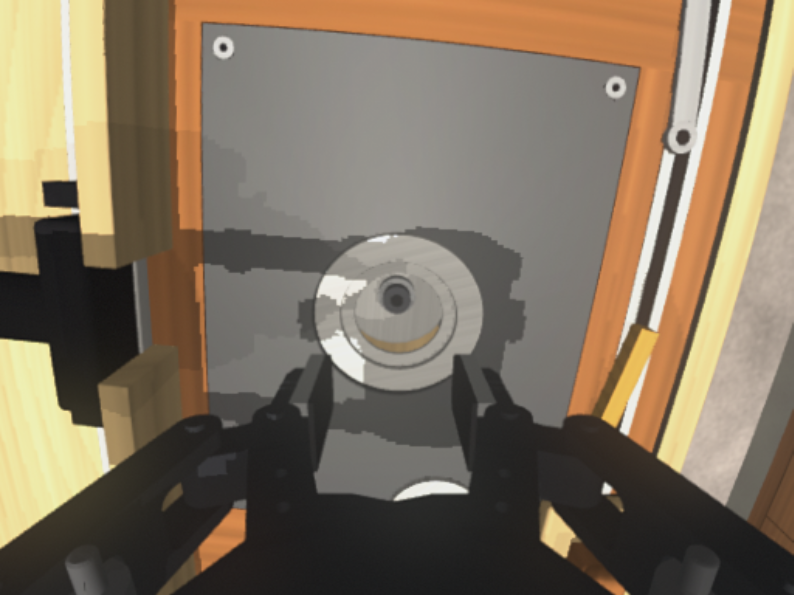

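View pics/s9.png

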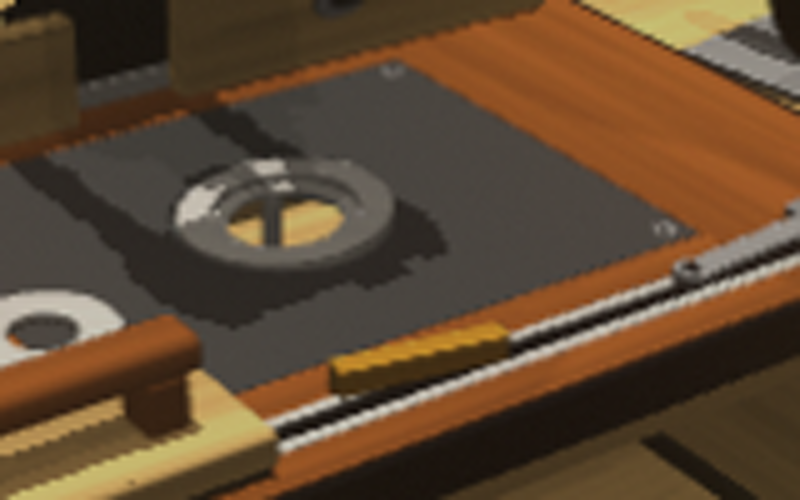

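apply_moves([
  [[0.005, 0.03, 0, -7], [0.016, 0.062, 0, -14], [0.016, 0.062, 0, -15], [0.016, 0.062, -0.04, -15], [0.016, 0.062, -0.08, -15], [0.016, 0.062, -0.098, -15], [0.016, 0.062, -0.1, -15], [0.016, 0.06, -0.1, -15], [0.0156, 0.056, -0.1, -15], [0.015, 0.052, -0.1, -15], [0.0145, 0.048, -0.1, -15], [0.014, 0.046, -0.1, -15]],
])

```text
time: 12.1
tcp_pos: [0.589, 0.1045, 0.3732]
orientation: [-90.0, -0.0, -100.0]
contact_force: [0.0, -0.5, 0.3]
gripper_width: 0.0429
```

apply_moves([
  [[-0.0002, -0.001, 0, 0], [-0.0004, -0.002, 0, 0], [-0.0006, -0.003, 0, 0], [-0.0006, -0.003, 0, 0]],
])

```text
time: 12.43
tcp_pos: [0.5884, 0.1019, 0.3732]
orientation: [-90.0, -0.0, -100.0]
contact_force: [-0.4, 0.7, -0.0]
gripper_width: 0.0427
```

```bash
python3 - <<'E'
from h import *
st=sense();print(st['tcp_pos'],st['orientation'],st['time'],st['contact_force'])
s=get_image('scene');cv2.imwrite('pics/s10.png',cv2.resize(s['pixels'][100:200,200:360],None,fx=5,fy=5,interpolation=cv2.INTER_CUBIC))
E
```

```text
[0.58838969 0.10188545 0.3731791 ] [-9.00006268e+01 -9.28843343e-04 -1.00045692e+02] 12.4333 [-0.41617366  0.67675227 -0.0328659 ]
```

View pics/s10.png

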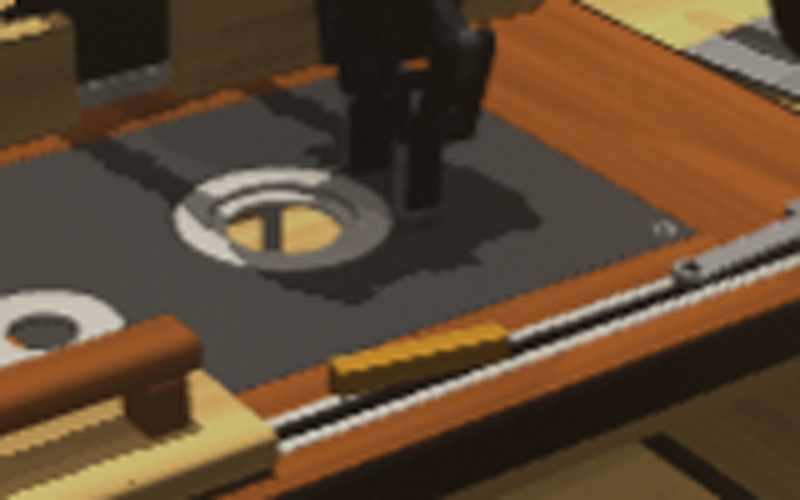

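apply_moves([
  [[0.001, 0.006, 0, 0], [0.001, 0.01, 0.03, 0], [0, 0.01, 0.065, 6], [-0.005, -0.01, 0.1, 13], [-0.013, -0.04, 0.1, 15], [-0.013, -0.043, 0.1, 15], [-0.013, -0.043, 0.1, 15], [-0.013, -0.043, 0.1, 15]],
])

```text
time: 13.15
tcp_pos: [0.5755, 0.0595, 0.4725]
orientation: [-90.0, 0.0, -85.1]
contact_force: [-0.1, 0.4, 0.2]
gripper_width: 0.0424
```

```bash
cat > ringz.py <<'E'
from h import *
st=sense();p=get_image('wrist');print(st['tcp_pos'],st['orientation'],st['time'],st['contact_force'])
import sys;n=sys.argv[1]
cv2.imwrite(f'pics/w{n}.png',cv2.resize(p['pixels'],None,fx=1.55,fy=1.55))
s=get_image('scene');cv2.imwrite(f'pics/s{n}.png',cv2.resize(s['pixels'][100:200,200:360],None,fx=5,fy=5,interpolation=cv2.INTER_CUBIC))
a=np.linspace(0,2*np.pi,120,endpoint=False)
sk=lambda t:np.sin(t)<-.4
print('outer',fitcircle(p,st,[.5797,.0505],.2,.049,skip=sk),'seat',fitcircle(p,st,[.5797,.0505],.2,.034,skip=sk),'bore',fitcircle(p,st,[.5797,.0505],.195,.026,skip=sk))
P=bydepth(p,[(u,v) for v in range(384) for u in range(512)],st)
d=np.hypot(P[:,0]-.5797,P[:,1]-.05)
t=(d>.054)&(d<.075)&(P[:,2]>.19)&(P[:,2]<.22)&(P[:,1]>.03);print('table',np.median(P[t,2]))
for lo,hi in((.037,.047),(.018,.024),(.028,.032)):
 for a0 in range(-40,221,20):
  an=np.degrees(np.arctan2(P[:,1]-.05,P[:,0]-.5797));an=(an+90)%360-90
  m=(d>lo)&(d<hi)&(abs(an-a0)<8)&(P[:,2]>.18)&(P[:,2]<.23)
  print(a0,np.round(np.median(P[m,2]),4) if m.any() else None,end='; ')
 print()
E
python3 ringz.py 11
```

```text
[0.57554283 0.05946307 0.47251464] [-9.00460469e+01  3.63328707e-02 -8.50767535e+01] 13.15 [-0.07581957  0.44435884  0.16467761]
outer (array([0.5797    , 0.04933333]), 0.0485, np.float32(40.0)) seat (array([0.57903333, 0.04866667]), 0.035, np.float32(19.972414)) bore (array([0.57886667, 0.0485    ]), 0.0265, np.float32(20.975042))
table 0.2002614895055475
-40 0.2002; -20 0.2003; 0 0.2002; 20 0.2002; 40 0.2003; 60 0.2002; 80 0.2001; 100 0.2002; 120 0.2003; 140 0.2003; 160 0.2004; 180 0.2003; 200 0.2002; 220 0.2003; 
-40 None; -20 None; 0 None; 20 None; 40 None; 60 None; 80 None; 100 None; 120 None; 140 None; 160 None; 180 None; 200 None; 220 None; 
-40 0.1953; -20 0.1953; 0 0.1953; 20 0.1953; 40 0.1955; 60 0.1953; 80 0.1951; 100 0.1955; 120 0.1954; 140 0.1955; 160 0.1951; 180 0.1954; 200 0.195; 220 0.1952;
```

View pics/w11.png

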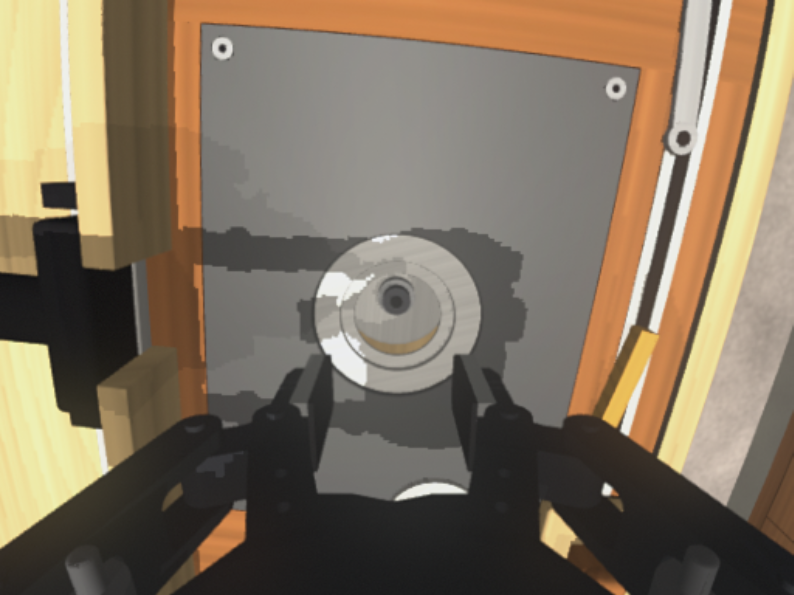

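View first.

apply_moves([
  [[0.01, -0.035, 0, 5], [0.02, -0.07, 0, 9.5], [0.03, -0.105, 0, 9.5], [0.037, -0.14, 0, 9.5], [0.037, -0.145, 0, 9.5], [0.037, -0.145, 0, 9.5], [0.037, -0.145, 0, 9.5]],
])

```text
time: 13.83
tcp_pos: [0.6127, -0.0852, 0.4722]
orientation: [-90.1, 0.1, -75.5]
contact_force: [-0.4, 0.9, 0.1]
gripper_width: 0.0428
```

```bash
python3 - <<'E'
from h import *
st=sense();p=get_image('wrist');print(st['tcp_pos'],st['orientation'],st['time'])
cv2.imwrite('pics/w12.png',cv2.resize(p['pixels'],None,fx=1.55,fy=1.55))
sk=lambda t:np.sin(t)<-.4
print(fitcircle(p,st,[.6145,-.094],.205,.033,skip=sk),fitcircle(p,st,[.6145,-.094],.205,.015))
P=bydepth(p,[(u,v) for v in range(384) for u in range(512)],st)
m=(P[:,2]>.208)&(P[:,2]<.28)&(P[:,0]>.64)&(P[:,0]<.80)&(P[:,1]>-.22)&(P[:,1]<-.05)
print(P[m].min(0),P[m].max(0),np.percentile(P[m,0],[1,5]))
E
```

```text
[ 0.61272509 -0.08524614  0.47223808] [-9.00718892e+01  8.24062948e-02 -7.55257305e+01] 13.8333
(array([ 0.61616667, -0.09416667]), 0.0325, np.float32(39.918186)) (array([ 0.61733333, -0.09416667]), 0.015, np.float32(40.0))
[ 0.68614764 -0.19744917  0.2080218 ] [ 0.74867744 -0.06561113  0.25871608] [0.68678162 0.68736815]
```

View pics/w12.png

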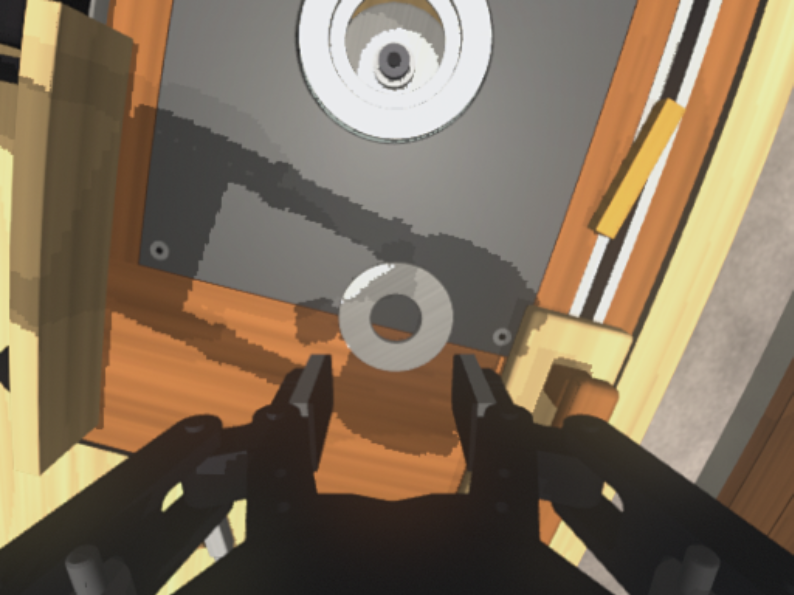

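apply_moves([
  [[0.009, -0.031, 0, 0], [0.018, -0.062, 0, 0], [0.018, -0.062, 0, 0], [0.018, -0.062, -0.04, 0], [0.018, -0.062, -0.075, 0], [0.018, -0.062, -0.09, 0], [0.018, -0.062, -0.097, 0], [0.018, -0.062, -0.0985, 0], [0.018, -0.062, -0.0985, 0], [0.018, -0.062, -0.0985, 0]],
])

```text
time: 14.72
tcp_pos: [0.6305, -0.1472, 0.3772]
orientation: [-89.8, -0.1, -75.5]
contact_force: [0.5, 0.3, 0.1]
gripper_width: 0.0424
```

```bash
python3 - <<'E'
from h import *
st=sense();print(st['tcp_pos'],st['orientation'],st['time'],st['contact_force'])
s=get_image('scene');cv2.imwrite('pics/s13.png',cv2.resize(s['pixels'][100:230,130:330],None,fx=4,fy=4,interpolation=cv2.INTER_CUBIC))
E
```

```text
[ 0.63052085 -0.14721961  0.3771659 ] [-89.82286871  -0.10237741 -75.48818405] 14.7167 [0.51668786 0.2688938  0.0905554 ]
```

View pics/s13.png

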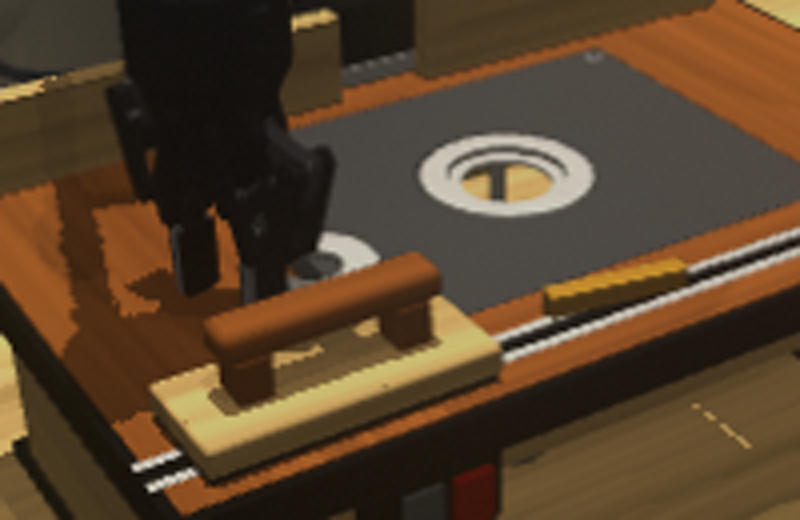

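apply_moves([
  [[0, 0, 0, 0], [0, 0, 0, 0], [0, 0, 0, 0]],
])

```text
time: 15.02
tcp_pos: [0.6304, -0.148, 0.3754]
orientation: [-89.9, -0.0, -75.5]
contact_force: [1.0, 0.0, -0.6]
gripper_width: 0.0426
```

apply_moves([
  [[0, 0, -0.0005, 0], [0, 0, -0.001, 0], [0, 0, -0.001, 0], [0, 0, -0.001, 0], [0, 0, -0.001, 0]],
])

```text
time: 15.43
tcp_pos: [0.6304, -0.148, 0.3736]
orientation: [-90.0, 0.0, -75.5]
contact_force: [0.3, 0.3, 0.6]
gripper_width: 0.0426
```

apply_moves([
  [[-0.0015, 0.006, 0, 0], [-0.0035, 0.0135, 0, 0], [-0.0055, 0.021, 0, 0], [-0.0075, 0.0285, 0, 0], [-0.0093, 0.036, 0, 0], [-0.0112, 0.0435, 0, 0], [-0.0132, 0.051, 0, 0], [-0.0152, 0.0585, 0, 0], [-0.0171, 0.066, 0, 0], [-0.0191, 0.0735, 0, 0], [-0.0207, 0.08, 0, 0], [-0.022, 0.085, 0, 0]],
])

```text
time: 16.43
tcp_pos: [0.6082, -0.0621, 0.3738]
orientation: [-90.0, 0.0, -75.5]
contact_force: [-0.4, -0.0, 0.3]
gripper_width: 0.0431
```

```bash
python3 - <<'E'
from h import *
st=sense();print(st['tcp_pos'],st['orientation'],st['time'],st['contact_force'])
s=get_image('scene');cv2.imwrite('pics/s14.png',cv2.resize(s['pixels'][100:230,130:330],None,fx=4,fy=4,interpolation=cv2.INTER_CUBIC))
t=get_image('top');cv2.imwrite('pics/t14.png',cv2.resize(t['pixels'][170:270,160:320],None,fx=5,fy=5,interpolation=cv2.INTER_CUBIC))
print(fitcircle(s,None,[.599,-.027],.205,.033,.009),fitcircle(s,None,[.5797,.05],.2,.049))
E
```

```text
[ 0.60817089 -0.06207335  0.37375914] [-8.99930756e+01  2.50794573e-03 -7.55131570e+01] 16.4333 [-0.36468186 -0.00429766  0.29103139]
(array([ 0.60033333, -0.0285    ]), 0.0335, np.float32(14.630664)) (array([0.57986667, 0.051     ]), 0.048, np.float32(22.186474))
```

View pics/s14.png

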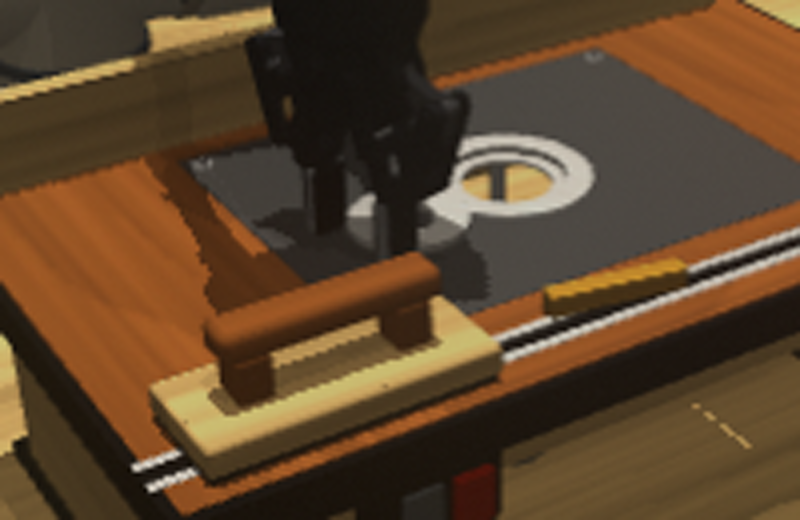

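View pics/t14.png

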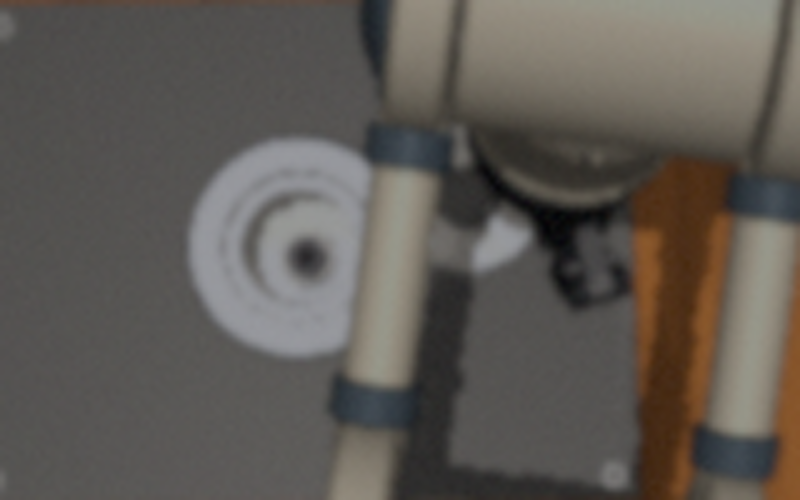

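apply_moves([
  [[-0.0016, 0.006, 0, 0], [-0.0031, 0.012, 0, 0], [-0.0047, 0.018, 0, 0], [-0.0062, 0.024, 0, 0], [-0.0078, 0.03, 0, 0], [-0.0093, 0.036, 0, 0], [-0.0109, 0.042, 0, 0], [-0.0124, 0.048, 0, 0], [-0.014, 0.054, 0, 0], [-0.0155, 0.06, 0, 0], [-0.0168, 0.065, 0, 0], [-0.0175, 0.068, 0, 0]],
])

```text
time: 17.53
tcp_pos: [0.5907, 0.0058, 0.3738]
orientation: [-90.0, 0.0, -75.5]
contact_force: [-0.1, -0.6, 0.4]
gripper_width: 0.043
```

```bash
python3 - <<'E'
from h import *
st=sense();print(st['tcp_pos'],st['orientation'],st['time'],st['contact_force'])
s=get_image('scene');cv2.imwrite('pics/s15.png',cv2.resize(s['pixels'][100:200,180:340],None,fx=5,fy=5,interpolation=cv2.INTER_CUBIC))
t=get_image('top');cv2.imwrite('pics/t15.png',cv2.resize(t['pixels'][170:270,140:300],None,fx=5,fy=5,interpolation=cv2.INTER_CUBIC))
E
```

```text
[0.59069337 0.00584141 0.37375241] [-8.99950900e+01  3.76250119e-03 -7.55060413e+01] 17.5333 [-0.07049495 -0.58426654  0.40661238]
```

View pics/s15.png

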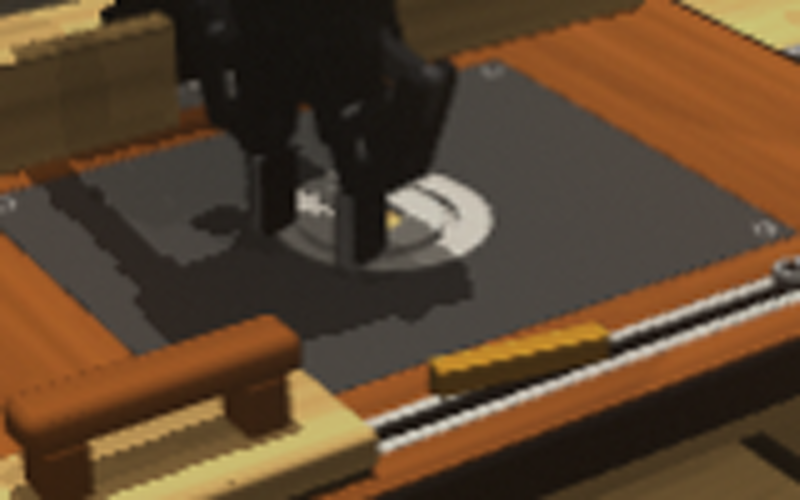

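View pics/t15.png

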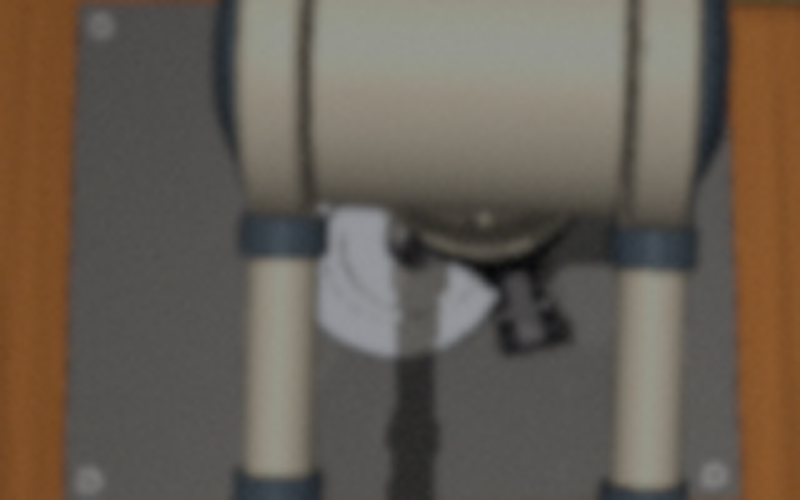

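apply_moves([
  [[0.0007, -0.0025, 0, 0], [0.0007, -0.0025, 0.004, 0], [0.0007, -0.0025, 0.005, 0], [0, 0, 0.005, 0], [-0.0007, 0.0025, 0.005, 0], [-0.0012, 0.0045, 0.004, 0], [-0.0017, 0.0065, 0.003, 0], [-0.0022, 0.0085, 0.002, 0], [-0.0025, 0.0095, 0.001, 0], [-0.0026, 0.01, 0.0, 0], [-0.0026, 0.01, 0, 0]],
])

```text
time: 18.55
tcp_pos: [0.5882, 0.0153, 0.3733]
orientation: [-90.0, 0.0, -75.5]
contact_force: [0.2, -0.5, 0.1]
gripper_width: 0.0427
```

```bash
python3 - <<'E'
from h import *
st=sense();print(st['tcp_pos'],st['orientation'],st['time'],st['contact_force'])
p=get_image('wrist');cv2.imwrite('pics/w16.png',cv2.resize(p['pixels'],None,fx=1.55,fy=1.55))
s=get_image('scene');cv2.imwrite('pics/s16.png',cv2.resize(s['pixels'][100:200,180:340],None,fx=5,fy=5,interpolation=cv2.INTER_CUBIC))
E
```

```text
[0.58820306 0.01529085 0.37329056] [-9.00298140e+01  1.21813087e-02 -7.55166725e+01] 18.55 [ 0.19980102 -0.45026572  0.14810388]
```

View pics/s16.png

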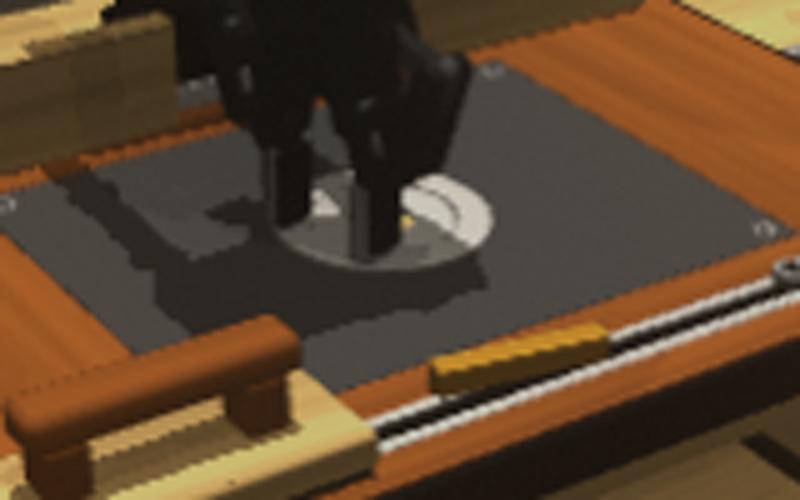

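View pics/w16.png

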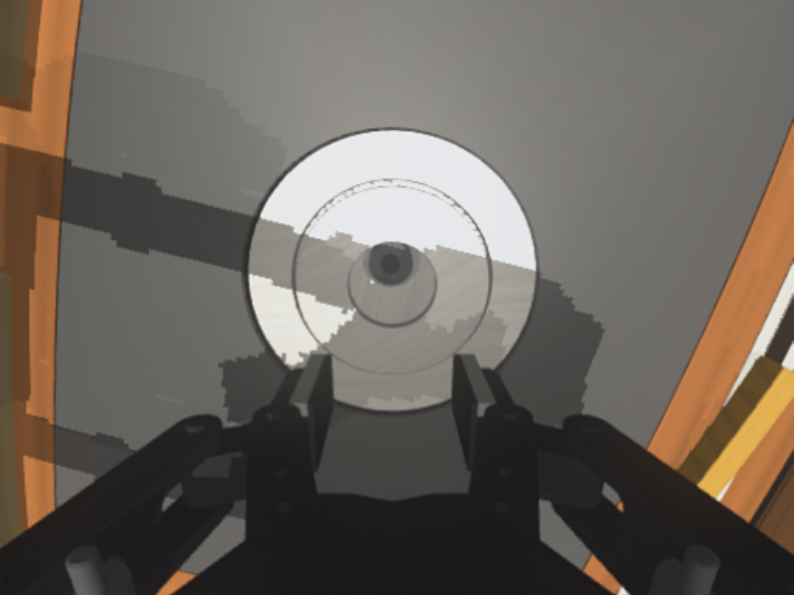

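The small ring seems to be in its seat. I'll back off and check heights.

apply_moves([
  [[0.0013, -0.005, 0, 0], [0.0026, -0.01, 0.01, 0], [0.003, -0.012, 0.04, 0], [0.0, 0.01, 0.08, 0], [-0.008, 0.04, 0.1, 0], [-0.008, 0.045, 0.1, 0], [-0.008, 0.045, 0.1, 0], [-0.008, 0.045, 0.1, 0]],
])

```text
time: 19.32
tcp_pos: [0.5804, 0.0598, 0.4736]
orientation: [-90.0, -0.0, -75.5]
contact_force: [-0.3, -0.9, -0.4]
gripper_width: 0.043
```

```bash
cat > fin.py <<'E'
from h import *
st=sense();p=get_image('wrist');print(st['tcp_pos'],st['time'],st['contact_force'])
cv2.imwrite('pics/w17.png',cv2.resize(p['pixels'],None,fx=1.55,fy=1.55))
sk=lambda t:np.sin(t)<-.4
for r in(.049,.034,.033,.015): print(r,fitcircle(p,st,[.5795,.049],.2,r,span=.0045,skip=sk))
P=bydepth(p,[(u,v) for v in range(384) for u in range(512)],st)
d=np.hypot(P[:,0]-.5795,P[:,1]-.049)
an=np.degrees(np.arctan2(P[:,1]-.049,P[:,0]-.5795));an=(an+90)%360-90
for lo,hi in((.054,.065),(.038,.047),(.019,.030)):
 for a0 in range(-60,241,30):
  m=(d>lo)&(d<hi)&(abs(an-a0)<10)&(P[:,2]>.18)&(P[:,2]<.23)
  print(a0,np.round(np.median(P[m,2]),4) if m.any() else None,end='; ')
 print()
E
python3 fin.py
```

```text
[0.58041859 0.05979541 0.47357239] 19.3167 [-0.28157681 -0.89249476 -0.35343508]
0.049 (array([0.57983333, 0.04866667]), 0.049, np.float32(40.0))
0.034 (array([0.58016667, 0.0465    ]), 0.033, np.float32(22.857767))
0.033 (array([0.57933333, 0.04766667]), 0.032, np.float32(25.91701))
0.015 (array([0.5795    , 0.04716667]), 0.0155, np.float32(31.604181))
-60 0.2001; -30 0.2003; 0 0.2002; 30 0.2001; 60 0.2002; 90 0.2002; 120 0.2002; 150 0.2003; 180 0.2003; 210 0.2003; 240 0.2; 
-60 0.2002; -30 0.2001; 0 0.2002; 30 0.2002; 60 0.2002; 90 0.2003; 120 0.2003; 150 0.2003; 180 0.2004; 210 0.2004; 240 0.2003; 
-60 0.2002; -30 0.2003; 0 0.2001; 30 0.2003; 60 0.2003; 90 0.2002; 120 0.2002; 150 0.2003; 180 0.2002; 210 0.2003; 240 0.2002;
```

View pics/w17.png

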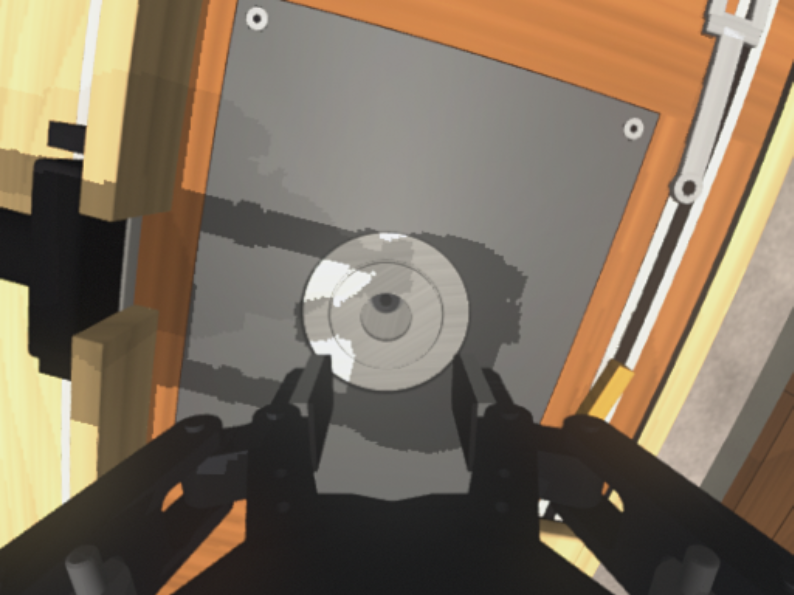

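Plate, large ring and small ring all read 0.200 m all the way round, so both rings are flush. The arm is clear, so I'm handing in.

```bash
python3 -c "
from cell import *
print(job_done())"
```

```text
the job is handed in; nothing more can be done
None
```

Both rings are in their seats, flat and flush, and I handed the job in at about 19.4 s; no verdict is reported.

- **How they went in:** I pushed each ring from behind with the fingertips held about 43 mm apart. The large ring jammed as it tipped in, with about 9 N on the tool. I backed off, raised the fingertips and pushed again while moving them down, then gave a last small push from a slightly turned angle. I used the same raised, downward push for the small ring, and it dropped in the first time.
- **Heights:** in the last wrist depth picture, the plate, the large ring and the small ring all read 0.200–0.2004 m all the way round.
- **Centring:** the picture fits put the two ring centres 1–2 mm apart. One fit of the small ring's edge gave 2.2 mm, probably because it caught the neighbouring seat edge. A flush ring in a seat with 1 mm play can't be that far off.
- **Other things on the table:** I did not touch the spanner, the brass bar, the push block or the green look-alike rings. I did not re-measure their positions at the end. The robot was clear of everything, about 100 mm above the top.

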